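Send the tin tray past the spring stop

TASK

With a fingertip, press the yellow spring bar down in the open part of the lane behind the green tray and, keeping it held down, push the tray along the lane by its back, over the red stop tooth and home against the end stop. Then let the bar spring fully up again so that the tray is locked in, and leave it. Only press and push: do not grasp, lift or tip the tray or its two tins, and leave everything standing around the lane where it is.

Things in the scene. Friction and masses are not known exactly. Their poses are not given: they have to be found in the camera images.
- lane: Lane fixed to the table: aluminium base 372 x 200 mm, two black guide rails at y +-90 mm (tops 46 mm above the table), a black upright end stop across its front end. Origin on the table under the lane's middle; x along the lane, the way the tray travels; z up. Base from x -190 to +182 mm. Heading varies, roughly from the robot's right to its left.
- end_stop (a point): Middle of the end stop's inner face (lane x +165 mm, y 0), 50 mm above the table: the tray's front face meets it when home.
- release_bar (a joint): Yellow spring bar 40 mm wide along the lane's middle (lane x -165 to +146 mm), red stop tooth on its front end. All of it sinks straight down wherever pressed. Value = metres down: 0 up (yellow top 34 mm above the table), 0.014 fully down (top 20 mm). 2 N to start, 6 N at full depth; springs back. The tray passes only with it down 9 mm or more.
- bar_end (a point): Middle of the rear end of the yellow bar, on its top face (lane x -165 mm, y 0); sinks with the bar. The bar runs on under the tray; only the 80 to 115 mm from here to the tray's rear face lie open to a fingertip.
- stop_tooth (a point): Centre of the top of the red stop tooth (20 mm along the lane, 40 mm across), lane x +136 mm, 46 mm above the table when up; sinks with the bar.
- tray: Loose green tray 170 mm long (x), 164 wide, 50 to 58 tall, on runners between the rails, two tins in front; 0.9 kg in all, pushed with 5 to 10 N. Origin at its middle underside, 30 mm above the table; axes as the lane's. Starts 6 to 40 mm short of the tooth; home at lane x +80 mm. The tooth stops its 12 mm front wall; once home the bar rises behind that wall, leaving 7 mm play.
- tray_back (a point): Centre of the tray's flat rear outer face (tray x -85 mm; 64 mm above the table), with a white label: the face to push. At home it is at lane x -5 mm. The rear wall is 148 mm wide, from 40 to 88 mm above the table. The first 70 mm of tray ahead of it are empty.
- tin_a: Red tin standing in the tray, 66 mm across, 75 mm tall (top 129 mm above the table); origin at the centre of its underside. Its centre is about 121 mm ahead of the tray's rear face.
- tin_b: Blue tin standing in the tray beside the red one, same size and origin.
- soup_tin: Bystander: yellow tin 74 mm across, 108 mm tall; origin under its centre.
- jam_jar: Bystander: amber jar with red lid, 68 mm across, 95 mm tall; origin under its centre.
- tea_box: Bystander: green box 70 x 45 x 110 mm tall; origin under its centre.
- fish_tin: Bystander: low blue tin 84 mm across, 40 mm tall; origin under its centre.
- tape_roll: Bystander: roll of brown tape lying flat, 90 mm across, 48 mm tall; origin under its centre.
- rice_box: Bystander: flat orange box 120 x 50 mm, 35 mm tall; origin under its centre.
Not all that is in view belongs to the job. Several things have the shape of the tray; the one meant has the colours described above.

How it is judged:
On the way, in this order (a step that is already met when the one before it is completed fails the run):
1. a finger holds the bar down while the tray is still behind the stop tooth (value of joint release_bar above 0.008 m and contact force between the fingers and release_bar above 0.5 N and x of tray in the frame of lane below 0.048 m), for 0.1 s.
2. with the bar still held down by a finger, the tray's front wall has slid past the tooth (value of joint release_bar above 0.006 m and contact force between the fingers and release_bar above 0.3 N and x of tray in the frame of lane above 0.0725 m), for 0.02 s.
At the end, for the whole second after the job is handed in: The tray lies flat and at rest in the lane within 10 mm of the end stop, the release bar is up again (less than 3 mm down) behind the tray's front wall, and both tins stand upright in the tray (x of tray in the frame of lane above 0.07 m and value of joint release_bar below 0.003 m and z of tray in the frame of lane below 0.033 m and linear speed of tray below 0.01 m/s and horizontal distance between each of tin_a, tin_b and tray below 0.075 m and angle between each of tin_a, tin_b's own z axis and vertical below 0.15 rad); the robot touches nothing.
It fails at once if the tray is lifted or tipped instead of slid (z of tray in the frame of lane above 0.036 m or angle between tray's own z axis and vertical above 0.06 rad).
It fails at once if a tin in the tray is lifted or tipped over (z of any of tin_a, tin_b in the frame of tray above 0.036 m or angle between any of tin_a, tin_b's own z axis and vertical above 0.3 rad).
It fails at once if a bystander is moved more than 20 mm (distance of any of soup_tin, jam_jar, tea_box, fish_tin, tape_roll, rice_box from where it was at the start of the episode above 0.02 m).
It also fails if it takes over 38 s, if anything falls off the work surface, if the arm or the gripper's body presses on something with over 40 N, if the wrist force passes 120 N, or if a joint passes its speed limit or range.

ROBOT

A 6-joint arm with a two-finger parallel gripper is mounted at the origin on the work surface. World frame = base frame: x ahead of the robot, y to its left, z up, the work surface at z = 0. Lengths are in m, angles in rad, forces in N, time in s.
With the tool pointing down it reaches from about 0.35 to 0.775 m from the base axis. Payload 5.5 kg.
Tool frame: the origin (TCP) lies on the centre line of the jaws, within the pads' length; the fingertips stand 11 mm ahead of it and the grasp point (between the pads) lies 8 mm behind it; z points along the fingers, y is the direction in which the jaws open and shut (so a half turn about z gives the same grasp; the last joint's range is limited). The gripper opens to 85 mm and grips with 20 to 120 N. Pads are 22 mm wide; open, the fingers measure 114 mm over their backs; the gripper's body (76 mm by 85 mm) begins 54 mm behind the grasp point. The pads swing forward as they close: fully open they stand 13 mm farther back than shut.
Start: joints at [-0.14, 0.313, 0.046, 1.304, 0, 1.431], TCP at [0.575, -0, 0.242] pointing down, gripper open.
Joint ranges: [-2.76, 2.76], [-0.86, 1.69], [-1.03, 1.26], [-2.2, 2.34], [-1.47, 1.5], [-3.14, 3.14]. Speed limits (rad/s): [2.57, 2.57, 3.14, 3.14, 3.14, 3.14].

INTERFACE

Orientations are given as a unit quaternion [w, x, y, z].
In Python, from workcell import env, imaging, order gives the robot as it stands. The module is installed in compiled form; this text tells all that it offers.
- The arm moves only by the tool move_arm, never from a script. Its argument "deltas" is one flat list of numbers, 7 for each row, row after row: the gripper's target within -1 to 1 (shut at 1, half-way at 0, fully open at -1), then the shift along the tool's x, y, z in m, then the turn, a rotation vector about the tool's x, y, z in degrees. In form: [jaw, tx, ty, tz, ax, ay, az, jaw, tx, ty, tz, ax, ay, az, ...]. A call has 1 to 10 rows; each row shifts and turns the commanded pose from where the row before left it, along the tool's axes as they then stand; what a row does not reach is not made up. A row lasts 1/8 s, in which the tool goes at most 62.5 mm and 10.7 degrees, less where a joint would pass 70% of its speed; a pose out of reach is approached as far as the arm can. A call is refused whole if a number of a shift passes 0.0625 or a number of a turn 10.7, either way. A call with a gripper value outside its range is refused whole. The fingers move at their own pace and stop on an object; "squeeze" is the grip in N (left out, the last holds). Time passes only in rows, so rows that do not move let the fingers close. It gives the time, the measured TCP pose, the force and the opening at its end, in the units of the state.
- env.get_state(): the state, without advancing time (a new reading comes with each control period).
- imaging.read_camera(name): name is "scene" or "side" or "wrist"; returns a dict with "img" (384x512x3 uint8, red, green, blue), "z_map" (384x512 float32, m along the optical axis (not along the pixel's ray), 0 where there is no reading), "fx", "fy", "cx", "cy" (pixels), "rvec" (rotation vector, rad) and "tvec" (3), from world to camera coordinates, as OpenCV has them. Camera axes: x right, y down, z forward; pixel columns grow to the right and rows downward; lengths in m; the calibration is good to about 2 mm. A picture is of the moment at which its call begins.
- order.hand_in(): hands the job in, once; it reports no verdict.
Trained networks look in a picture, given as the dict that the camera call returned (one of the last four; its "shot" number tells which), for a name from the list of things; names that differ only in an ending like _2 or _b are one class to them, and where a whole thing is asked for, a point or a joint stands for the part that bears it (a point fixed in the world has none). Each returns a list of dicts, best first, with "confidence" (0 to 1); they miss things now and then, are a little off and sometimes report something else, mostly with a low value. They report only what shows in the picture. A call takes as long as a camera call. They do not tell look-alikes from the thing itself.
- imaging.recognise(picture, thing): "centre" ([column, row] in pixels, amid what is visible of it).
- imaging.cut_out(picture, thing): "mask" (384x512 bool, what is visible of it) and "centre" ([column, row] in pixels, amid what is visible of it).
The state is a dict: "clock": time; "joint_pos": joint angles; "qvel": joint speeds; "tau": joint torques, N m; "tcp_pos": TCP position; "orientation": TCP orientation; "wrist_force": force on the tool from outside, world axes, zero at the start; "ft_torque": the same for the moment, N m; "finger_gap": finger opening in m.
Only numpy, scipy, OpenCV 4.12 (cv2) and the standard library are available. Lean on these libraries where they do the work, as an engineer would, in place of code of your own. Each camera call takes 0.05 s, during which the arm holds its last target.

## Working session

There is one attempt and no reset: what is moved stays moved. The work goes in short steps, Python scripts to look and compute and a tool call to move; the robot and the scene stay as the last step left them, time stands still between calls to the robot, and variables do not carry over. Pictures are saved under pics/ and viewed, and the job is handed in when it is done.

Besides the shell and the picture viewer there is one more tool, called after "Request:" as name(argument=value, ...) on one line, values as JSON. move_arm: Moves the arm, as the interface text tells. Its arguments: {"type":"object","properties":{"deltas":{"type":"array"},"squeeze":{"type":"number"}},"required":["deltas"]}

```bash
mkdir -p pics
python3 - <<'E'
from workcell import env, imaging, order
import cv2,numpy as np
print(env.get_state())
for n in ["scene","side","wrist"]:
    p=imaging.read_camera(n)
    print(n,p['fx'],p['fy'],p['cx'],p['cy'],p['rvec'],p['tvec'],p['shot'])
    cv2.imwrite(f"pics/{n}0.png",p['img'][:,:,::-1])
    np.savez(f"{n}0.npz",**{k:v for k,v in p.items()})
E
```

```text
{'clock': 0.0, 'joint_pos': array([-1.39642499e-01,  3.14018786e-01,  4.49267135e-02,  1.30360334e+00,
       -3.55521377e-05,  1.43120410e+00]), 'qvel': array([-0.00171434, -0.00114177, -0.00050493, -0.00023673, -0.00145088,
        0.00061489]), 'tau': array([-2.90074182e-03, -4.80629075e+01,  2.98531097e+01,  1.95313990e-02,
       -3.83516899e-04, -4.27451073e-05]), 'tcp_pos': array([5.74481057e-01, 2.84927530e-05, 2.41377035e-01]), 'orientation': array([-7.47635405e-04,  7.07124226e-01,  7.07088698e-01, -5.85652403e-04]), 'wrist_force': array([0.47829469, 0.00679262, 0.6165536 ]), 'ft_torque': array([-0.01902705, -0.03147016, -0.03601287]), 'finger_gap': 0.08529651404140182}
scene 460.37169560874446 460.37169560874446 257.1966343821469 192.83796465932502 [ 1.57180927  2.0139479  -0.78560159] [ 0.13366355 -0.31280548  1.58461266] 1
side 353.3789733557868 353.3789733557868 253.94319211676904 194.1579017704723 [ 2.28496856 -0.63963341  0.27166418] [-0.45218737  0.23601749  0.72964194] 2
wrist 327.4373647195906 327.4373647195906 257.66617115485224 190.8289247626443 [-2.86944512e+00  1.46296195e-03  1.22852834e-03] [-0.57562108 -0.03399695  0.3783275 ] 3
```

View pics/scene0.png

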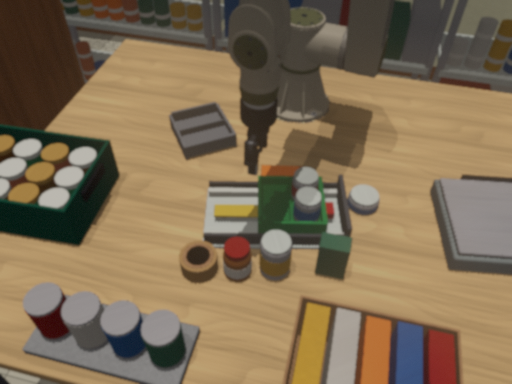

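View pics/side0.png

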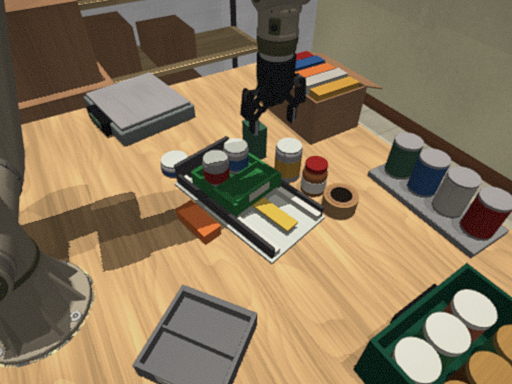

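View pics/wrist0.png

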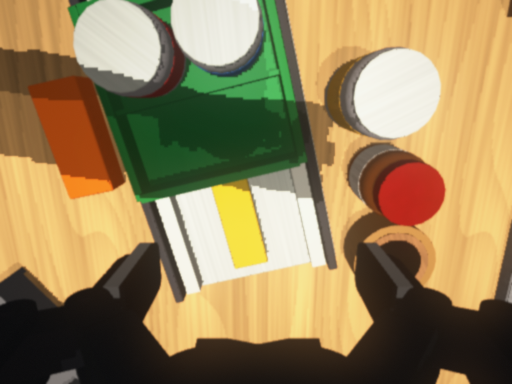

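The tray meant is the green one in the lane: wrist (200,130), scene (290,205), side (235,180). Look-alikes are the grey divided tray at scene (203,130) and side (195,335), and the dark green jar crate at scene (50,185). The yellow bar's open part is at wrist (242,225), with its rear end at about (250,267). Next I measure from two views.

```bash
cat > h.py <<'E'
import numpy as np,cv2
def RT(p): return cv2.Rodrigues(np.array(p['rvec'],float))[0],np.array(p['tvec'],float).ravel()
def cam(p):
    R,t=RT(p); return -R.T@t
def deproj(p,u,v,z):
    R,t=RT(p); c=np.stack([(u-p['cx'])/p['fx']*z,(v-p['cy'])/p['fy']*z,z],-1); return (c-t)@R
def cloud(p):
    v,u=np.mgrid[:384,:512]; return deproj(p,u.astype(float),v.astype(float),p['z_map'].astype(float))
def proj(p,X):
    R,t=RT(p); c=np.asarray(X)@R.T+t; return np.stack([c[...,0]/c[...,2]*p['fx']+p['cx'],c[...,1]/c[...,2]*p['fy']+p['cy']],-1)
E
python3 - <<'E'
from workcell import env, imaging
from h import *
for n in ["wrist","side"]:
    p=imaging.read_camera(n); C=cloud(p); print(n,cam(p))
    for th in ["release_bar","tray","tray_back","bar_end","tin_a","rice_box","lane"]:
        try:
            r=imaging.cut_out(p,th)
        except Exception as e: print(th,e); continue
        for q in r[:3]:
            m=q['mask']&(p['z_map']>0)
            X=C[m]
            print(th,round(q['confidence'],2),np.round(q['centre']),m.sum(),np.round(np.median(X,0),3) if m.any() else '', np.round(np.percentile(X,[2,98],axis=0),3).tolist() if m.any() else '')
    hsv=cv2.cvtColor(p['img'],cv2.COLOR_RGB2HSV)
    m=(hsv[...,0]>20)&(hsv[...,0]<33)&(hsv[...,1]>190)&(hsv[...,2]>120)
    nn,l,s,c=cv2.connectedComponentsWithStats(m.astype(np.uint8))
    for i in range(1,nn):
        if s[i,4]>150:
            mm=l==i; X=C[mm&(p['z_map']>0)]
            r=cv2.minAreaRect((X[:,:2]*1000).astype(np.float32))
            print('yellow',s[i],np.round(np.median(X,0),4),r, np.round(cv2.boxPoints(r)).tolist())
    np.savez(n+'1.npz',**p)
E
```

```text
wrist [0.57600096 0.06830041 0.37324939]
release_bar 0.96 [240. 221.] 2968 [ 0.556 -0.063  0.034] [[0.531, -0.113, 0.032], [0.581, -0.019, 0.035]]
tray 0.86 [207. 127.] 21647 [0.529 0.045 0.054] [[0.444, -0.012, 0.053], [0.608, 0.143, 0.088]]
tray 0.62 [ 25. 296.] 1472 [ 0.293 -0.156  0.023] [[0.277, -0.293, 0.003], [0.347, -0.135, 0.049]]
tray_back 0.92 [205. 125.] 21623 [0.529 0.045 0.054] [[0.445, -0.012, 0.053], [0.609, 0.143, 0.088]]
tray_back 0.7 [ 29. 293.] 1444 [ 0.293 -0.156  0.023] [[0.278, -0.293, 0.006], [0.347, -0.136, 0.049]]
tray_back 0.59 [241. 220.] 3056 [ 0.556 -0.063  0.034] [[0.531, -0.113, 0.032], [0.581, -0.018, 0.035]]
bar_end 0.58 [239. 225.] 3096 [ 0.556 -0.063  0.034] [[0.531, -0.113, 0.031], [0.582, -0.018, 0.035]]
tin_a 0.86 [127.  51.] 8415 [0.485 0.102 0.129] [[0.452, 0.074, 0.073], [0.511, 0.13, 0.13]]
tin_a 0.74 [220.  31.] 5854 [0.549 0.113 0.129] [[0.52, 0.09, 0.089], [0.577, 0.132, 0.13]]
rice_box 0.66 [ 74. 136.] 7318 [0.391 0.033 0.034] [[0.353, -0.027, 0.001], [0.418, 0.086, 0.036]]
lane 0.6 [252. 224.] 18457 [ 0.567 -0.068  0.029] [[0.465, -0.14
[... 485 characters left out ...]
135, 0.088]]
tray 0.62 [197. 341.] 8370 [ 0.258 -0.248  0.025] [[0.156, -0.328, 0.021], [0.353, -0.157, 0.058]]
tray_back 0.93 [195. 345.] 8376 [ 0.258 -0.248  0.025] [[0.155, -0.328, 0.021], [0.353, -0.157, 0.058]]
tray_back 0.76 [245. 186.] 2638 [0.512 0.044 0.061] [[0.425, -0.022, 0.04], [0.609, 0.135, 0.088]]
bar_end 0.59 [273. 216.] 574 [ 0.551 -0.065  0.034] [[0.524, -0.116, 0.03], [0.577, -0.008, 0.036]]
tin_a 0.6 [237. 157.] 682 [0.537 0.099 0.118] [[0.515, 0.087, 0.063], [0.57, 0.144, 0.13]]
rice_box 0.57 [197. 222.] 1082 [0.379 0.013 0.034] [[0.348, -0.035, 0.002], [0.416, 0.081, 0.037]]
lane 0.92 [265. 208.] 6059 [ 0.52  -0.049  0.026] [[0.4, -0.154, 0.002], [0.649, 0.218, 0.075]]
```

```bash
python3 - <<'E'
from workcell import imaging
from h import *
for n in ["wrist","side"]:
    p=imaging.read_camera(n); C=cloud(p)
    def rect(m,nm):
        X=C[m]; r=cv2.minAreaRect((X[:,:2]*1000).astype(np.float32)); print(n,nm,m.sum(),np.round(np.median(X,0),4),[np.round(a,1) for a in r],np.round(cv2.boxPoints(r)).tolist())
    b=imaging.cut_out(p,"release_bar")[0]['mask']&(p['z_map']>0)&(abs(C[...,2]-.034)<.004)
    b=cv2.erode(b.astype(np.uint8),np.ones((2,2)))>0
    rect(b,'bar')
    t=imaging.cut_out(p,"tray")[0]['mask']&(p['z_map']>0)
    rect(t&(abs(C[...,2]-.088)<.004),'rim88'); rect(t,'tray')
    # rails: dark, z ~46
    g=p['img'].max(2); xy=C
    m=(abs(C[...,2]-.046)<.004)&(g<80)&(C[...,0]>.4)&(C[...,0]<.7)&(abs(C[...,1])<.3)
    nn,l,s,c=cv2.connectedComponentsWithStats(m.astype(np.uint8))
    for i in range(1,nn):
        if s[i,4]>80: rect(l==i,'rail')
E
python3 - <<'E'
import cv2,numpy as np
a=cv2.imread('pics/wrist0.png'); cv2.imwrite('pics/crop1.png',cv2.resize(a[100:310,60:350],None,fx=2.6,fy=2.6,interpolation=cv2.INTER_CUBIC))
E
```

```text
wrist bar 2807 [ 0.5563 -0.0637  0.0338] [array([556.6, -66.5]), array([38.5, 99.8]), np.float64(13.7)] [[526.0, -23.0], [550.0, -119.0], [587.0, -110.0], [564.0, -13.0]]
wrist rim88 0 [nan nan nan] [array([0., 0.]), array([0., 0.]), np.float64(0.0)] [[0.0, 0.0], [0.0, 0.0], [0.0, 0.0], [0.0, 0.0]]
wrist tray 1513 [ 0.2938 -0.1565  0.0234] [array([ 366.9, -118.6]), array([374.6, 138.2]), np.float64(58.4)] [[210.0, -242.0], [327.0, -314.0], [524.0, 5.0], [406.0, 77.0]]
wrist rail 890 [0.6275 0.0183 0.0458] [array([627.9,  16. ]), array([  9.3, 105.5]), np.float64(12.7)] [[612.0, 67.0], [635.0, -36.0], [644.0, -34.0], [621.0, 69.0]]
wrist rail 171 [ 0.474  -0.0865  0.044 ] [array([475.2, -93.3]), array([  1.9, 118.1]), np.float64(13.4)] [[461.0, -36.0], [488.0, -151.0], [490.0, -151.0], [462.0, -36.0]]
side bar 519 [ 0.5509 -0.0655  0.0338] [array([550.6, -61.5]), array([ 38.2, 114.4]), np.float64(14.6)] [[518.0, -11.0], [546.0, -122.0], [583.0, -112.0], [555.0, -1.0]]
side rim88 183 [ 0.5309 -0.0045  0.0875] [array([537.7,  -2.8]), array([149.1,  11.5]), np.float64(12.5)] [[464.0, -13.0], [466.0, -25.0], [612.0, 8.0], [609.0, 19.0]]
side tray 2497 [0.5116 0.0437 0.0617] [array([517.8,  74. ]), array([168.8, 169.8]), np.float64(14.1)] [[415.0, 136.0], [457.0, -29.0], [620.0, 12.0], [579.0, 177.0]]
side rail 849 [ 0.4598 -0.0056  0.0454] [array([529.1,  35.9]), array([191.4, 353.1]), np.float64(13.8)] [[394.0, 185.0], [478.0, -158.0], [664.0, -113.0], [580.0, 230.0]]
  return _methods._mean(a, axis=axis, dtype=dtype,
  ret = um.true_divide(
```

View pics/crop1.png

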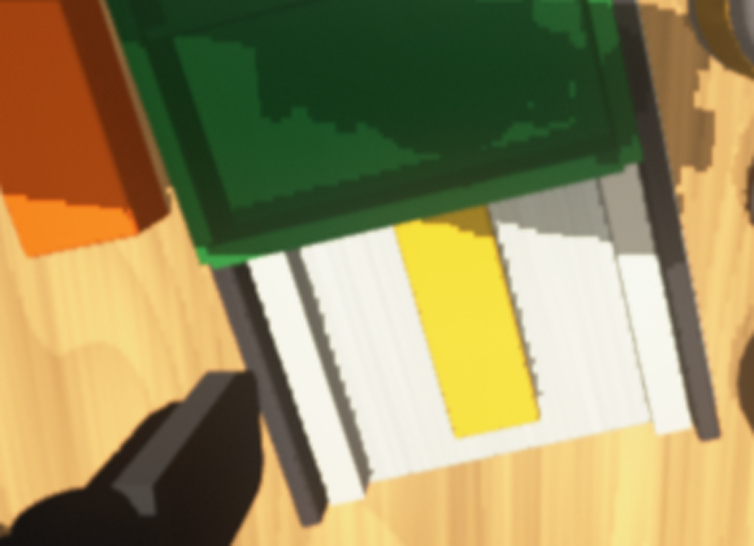

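Lane heading is about 13.7° left of +y, with the origin near (0.528, 0.044). The tray's rear face is at lane x ≈ -54 mm, so it needs about 49 mm of travel. I'll shut the jaws, turn by -13.7° about tool z, and hover over the bar at lane x -85.

Request:
move_arm(deltas=[1,-0.0386,-0.0265,0,0,0,0,1,0,0,0.03,0,0,-6.85,1,0,0,0.04,0,0,-6.85,1,0,0,0.04,0,0,0,1,0,0,0.04,0,0,0,1,0,0,0,0,0,0,1,0,0,0,0,0,0], squeeze=20)

```text
clock: 2.12
tcp_pos: [0.5494, -0.0388, 0.0937]
orientation: [0.001, 0.618, 0.786, 0.0]
wrist_force: [0.0, 0.5, -0.3]
finger_gap: 0.0004
```

Run:
```python
from workcell import env, imaging
from h import *
s=env.get_state(); print({k:np.round(s[k],4) for k in ['clock','tcp_pos','orientation','wrist_force','finger_gap']})
for n in ["wrist","side"]:
    p=imaging.read_camera(n); C=cloud(p)
    th=np.radians(13.7);u=np.array([-np.sin(th),np.cos(th)]);w=np.array([-u[1],u[0]]);o=np.array([.528,.044])
    L=np.stack([(C[...,:2]-o)@u,(C[...,:2]-o)@w],-1)
    m=(p['z_map']>0)&(C[...,2]>.08)&(C[...,2]<.092)&(abs(L[...,1])<.06)&(L[...,0]<-.03)&(L[...,0]>-.08)&(p['img'][...,1]>p['img'][...,0]*1.5)
    print(n,m.sum(),np.round(np.percentile(L[m][:,0],[1,5,50,95]),4) if m.any() else '')
    a=p['img'][:,:,::-1]
    a=cv2.resize(a[100:290,120:400],None,fx=2.7,fy=2.7) if n=='side' else a
    cv2.imwrite(f"pics/{n}2.png",a)
```

```text
{'clock': np.float64(2.125), 'tcp_pos': array([ 0.5494, -0.0388,  0.0937]), 'orientation': array([7.000e-04, 6.177e-01, 7.864e-01, 3.000e-04]), 'wrist_force': array([ 0.012 ,  0.5007, -0.2944]), 'finger_gap': np.float64(0.0004)}
wrist 5828 [-0.0507 -0.0503 -0.0462 -0.0431]
side 90 [-0.0518 -0.0516 -0.0488 -0.0431]
```

View pics/wrist2.png

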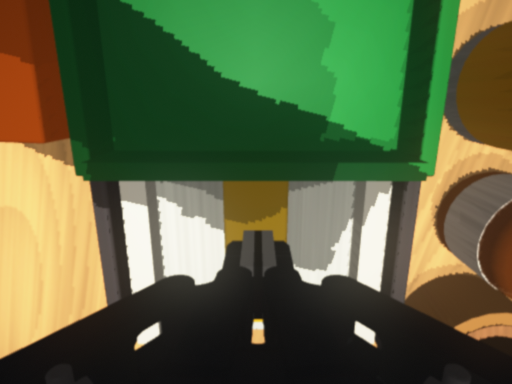

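View pics/side2.png

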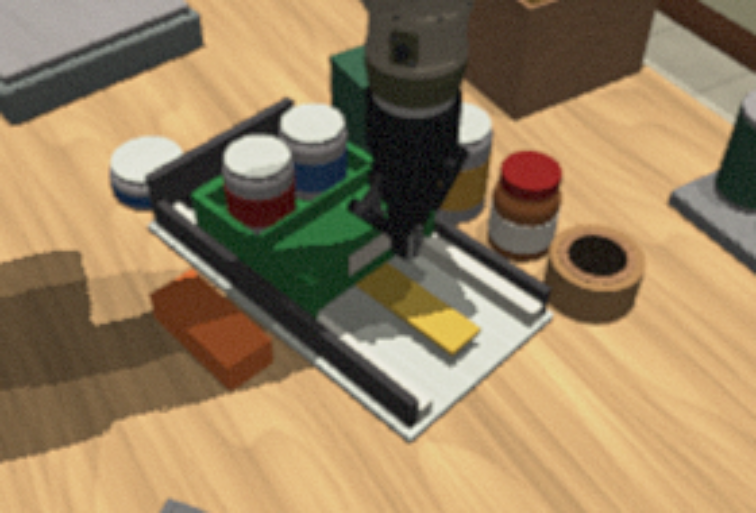

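The wrist picture shows the shut fingers at (258,250), centred on the yellow bar (225-288, 180-240) and square to the tray's rear rim at row 180. The side crop shows nothing in the way. I'll go down.

Request:
move_arm(deltas=[1,0,0,0.02,0,0,0,1,0,0,0.02,0,0,0,1,0,0,0,0,0,0,1,0,0,0,0,0,0])

```text
clock: 2.72
tcp_pos: [0.5496, -0.0388, 0.0539]
orientation: [0.001, 0.618, 0.786, 0.001]
wrist_force: [0.4, -0.5, 0.7]
finger_gap: 0.0
```

Request:
move_arm(deltas=[1,0,0,0.01,0,0,0,1,0,0,0.006,0,0,0,1,0,0,0,0,0,0])

```text
clock: 3.1
tcp_pos: [0.5497, -0.0389, 0.0367]
orientation: [0.001, 0.618, 0.786, 0.001]
wrist_force: [2.6, 0.3, 5.1]
finger_gap: 0.0
```

Request:
move_arm(deltas=[1,0,0,0.0035,0,0,0,1,0,0,0,0,0,0,1,0,0,0,0,0,0])

```text
clock: 3.48
tcp_pos: [0.5497, -0.0389, 0.0337]
orientation: [0.001, 0.618, 0.786, 0.001]
wrist_force: [1.9, -0.7, 5.0]
finger_gap: 0.0002
```

Run:
```python
from workcell import env, imaging
from h import *
p=imaging.read_camera("side");C=cloud(p)
m=imaging.cut_out(p,"release_bar")
for q in m[:1]:
    k=q['mask']&(p['z_map']>0); k=cv2.erode(k.astype(np.uint8),np.ones((3,3)))>0
    print(q['confidence'],k.sum(),np.percentile(C[k][:,2],[10,50,90]))
s=env.get_state(); print(s['tcp_pos'],s['wrist_force'])
a=p['img'][:,:,::-1]
cv2.imwrite("pics/side3.png",cv2.resize(a[100:290,120:400],None,fx=2.7,fy=2.7))
```

```text
0.96 422 [0.02070451 0.02236462 0.02400308]
[ 0.54969916 -0.03886491  0.03369585] [ 2.31202857 -0.58777641  4.39939163]
```

View pics/side3.png

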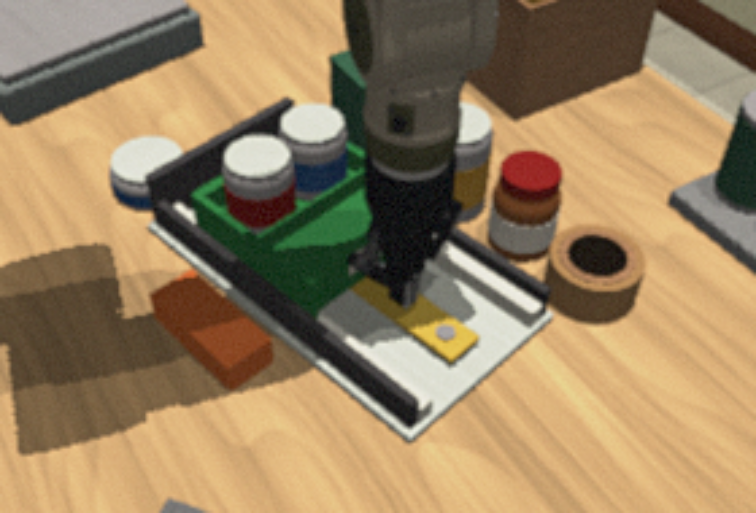

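The bar top reads 22 mm, so it is 12 mm down and held with about 5 N. Now I'll push along tool x.

Request:
move_arm(deltas=[1,0.006,0,0,0,0,0,1,0.006,0,0,0,0,0,1,0.005,0,0,0,0,0,1,0.004,0,0,0,0,0,1,0.004,0,0,0,0,0])

```text
clock: 4.2
tcp_pos: [0.5435, -0.0162, 0.0336]
orientation: [0.002, 0.618, 0.786, -0.001]
wrist_force: [1.8, -6.8, 4.2]
finger_gap: 0.0003
```

Request:
move_arm(deltas=[1,0.004,0,0,0,0,0,1,0.004,0,0,0,0,0,1,0.004,0,0,0,0,0,1,0.004,0,0,0,0,0])

```text
clock: 4.7
tcp_pos: [0.5398, -0.0007, 0.0336]
orientation: [0.002, 0.618, 0.786, -0.001]
wrist_force: [2.3, -7.0, 3.3]
finger_gap: -0.0001
```

Request:
move_arm(deltas=[1,0.004,0,0,0,0,0,1,0.004,0,0,0,0,0,1,0.004,0,0,0,0,0,1,0.004,0,0,0,0,0,1,0.004,0,0,0,0,0])

```text
clock: 5.32
tcp_pos: [0.535, 0.0187, 0.0336]
orientation: [0.002, 0.618, 0.786, -0.001]
wrist_force: [1.4, -6.7, 5.7]
finger_gap: -0.0
```

Request:
move_arm(deltas=[1,0.003,0,0,0,0,0,1,0.003,0,0,0,0,0,1,0.002,0,0,0,0,0])

```text
clock: 5.7
tcp_pos: [0.5339, 0.0231, 0.0339]
orientation: [0.005, 0.619, 0.785, -0.004]
wrist_force: [1.5, -26.0, 4.9]
finger_gap: 0.0005
```

Request:
move_arm(deltas=[1,0.0015,0,0,0,0,0,1,0.001,0,0,0,0,0])

```text
clock: 5.95
tcp_pos: [0.5339, 0.023, 0.0342]
orientation: [0.006, 0.62, 0.785, -0.005]
wrist_force: [2.4, -34.0, 5.4]
finger_gap: -0.0001
```

The force rose to 34 N, so the tray has met something. I'll check whether it is home.

Run:
```python
from workcell import env, imaging
from h import *
for n in ["scene","side","wrist"]:
    p=imaging.read_camera(n); C=cloud(p)
    a=p['img'][:,:,::-1]
    if n=='side': a=cv2.resize(a[100:290,120:400],None,fx=2.7,fy=2.7)
    if n=='scene': a=cv2.resize(a[140:290,180:400],None,fx=3.5,fy=3.5)
    cv2.imwrite(f"pics/{n}4.png",a)
    th=np.radians(13.7);u=np.array([-np.sin(th),np.cos(th)]);w=np.array([-u[1],u[0]]);o=np.array([.528,.044])
    L=np.stack([(C[...,:2]-o)@u,(C[...,:2]-o)@w],-1)
    m=(p['z_map']>0)&(C[...,2]>.08)&(C[...,2]<.092)&(abs(L[...,1])<.07)&(L[...,0]<.2)&(L[...,0]>-.08)&(p['img'][...,1]>p['img'][...,0]*1.5)
    print(n,m.sum(),np.round(np.percentile(L[m][:,0],[1,5,50,95,99]),4) if m.any() else '')
```

```text
scene 77 [-0.0023 -0.0015  0.157   0.1625  0.1636]
side 116 [-0.0367 -0.0328  0.0028  0.1173  0.1622]
wrist 21058 [-0.0048 -0.004   0.0016  0.0037  0.0039]
```

View pics/scene4.png

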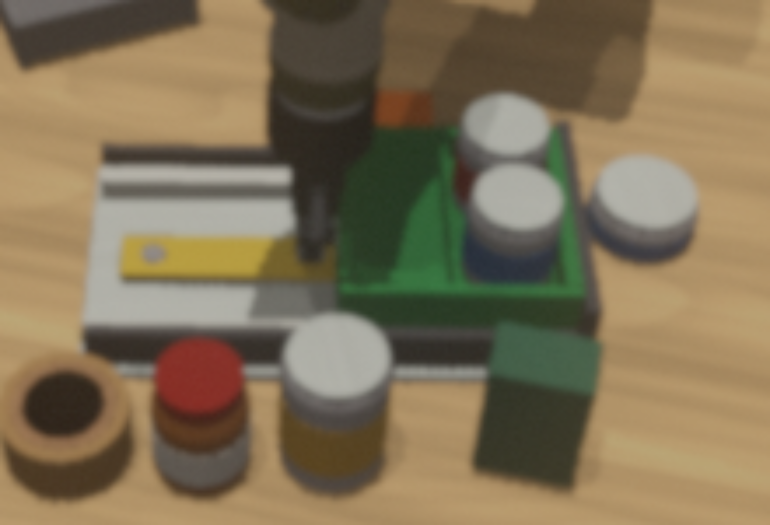

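View pics/side4.png

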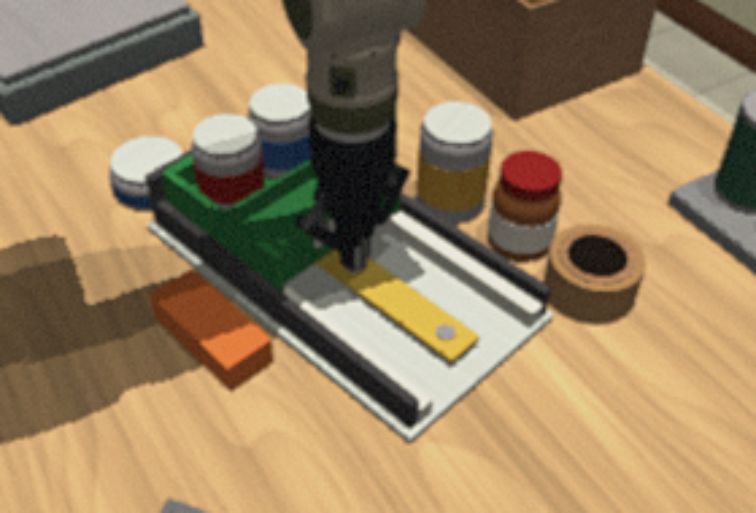

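View pics/wrist4.png

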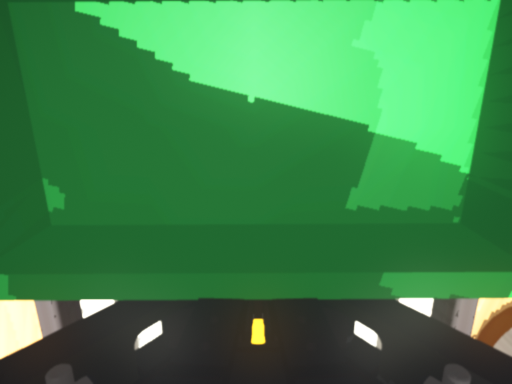

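The tray is home: its rear rim is at lane x -4.8 mm and its front is against the end stop, with the tins upright. I'll back off first, then lift.

Request:
move_arm(deltas=[1,-0.004,0,0,0,0,0,1,-0.004,0,0,0,0,0,1,-0.005,0,0,0,0,0,1,-0.005,0,0,0,0,0,1,0,0,0,0,0,0])

```text
clock: 6.72
tcp_pos: [0.5351, 0.0138, 0.033]
orientation: [-0.001, 0.618, 0.786, 0.0]
wrist_force: [-1.0, 1.8, 4.9]
finger_gap: 0.0
```

Request:
move_arm(deltas=[1,0,0,-0.006,0,0,0,1,0,0,-0.006,0,0,0,1,0,0,-0.01,0,0,0,1,0,0,-0.03,0,0,0,1,0,0,-0.05,0,0,0,1,0,0,-0.05,0,0,0,1,0,0,0,0,0,0,1,0,0,0,0,0,0])

```text
clock: 7.72
tcp_pos: [0.5355, 0.0132, 0.1847]
orientation: [0.0, 0.618, 0.786, -0.0]
wrist_force: [-0.2, -0.5, 0.3]
finger_gap: 0.0002
```

Run:
```python
from workcell import env, imaging
from h import *
s=env.get_state(); print(s['clock'],s['tcp_pos'],s['wrist_force'],abs(s['qvel']).max())
for n in ["scene","side","wrist"]:
    p=imaging.read_camera(n); C=cloud(p)
    a=p['img'][:,:,::-1]
    if n=='side': a=cv2.resize(a[100:290,120:400],None,fx=2.7,fy=2.7)
    if n=='scene': a=cv2.resize(a[140:290,180:400],None,fx=3.5,fy=3.5)
    cv2.imwrite(f"pics/{n}5.png",a)
    th=np.radians(13.7);u=np.array([-np.sin(th),np.cos(th)]);w=np.array([-u[1],u[0]]);o=np.array([.528,.044])
    L=np.stack([(C[...,:2]-o)@u,(C[...,:2]-o)@w],-1)
    m=(p['z_map']>0)&(C[...,2]>.08)&(C[...,2]<.092)&(abs(L[...,1])<.07)&(L[...,0]<.04)&(L[...,0]>-.03)&(p['img'][...,1]>p['img'][...,0]*1.5)
    print(n,m.sum(),np.round(np.percentile(L[m][:,0],[1,5,50]),4) if m.any() else '')
    for q in imaging.cut_out(p,"release_bar")[:1]:
        k=cv2.erode((q['mask']&(p['z_map']>0)).astype(np.uint8),np.ones((3,3)))>0
        if k.any(): print('bar',q['confidence'],k.sum(),np.percentile(C[k][:,2],[10,50,90]))
```

```text
7.725 [0.53550894 0.01324072 0.1846857 ] [-0.23266213 -0.46200041  0.32608433] 0.029768142822200548
scene 4 [-0.0014 -0.0014 -0.0003]
bar 0.88 630 [0.03216372 0.03456018 0.03679479]
side 183 [-0.0063 -0.0053 -0.0024]
bar 0.72 670 [0.0321947  0.03385087 0.03513962]
wrist 2414 [-0.0038 -0.0035  0.0002]
bar 0.93 2798 [0.03308143 0.03396127 0.03478904]
```

View pics/scene5.png

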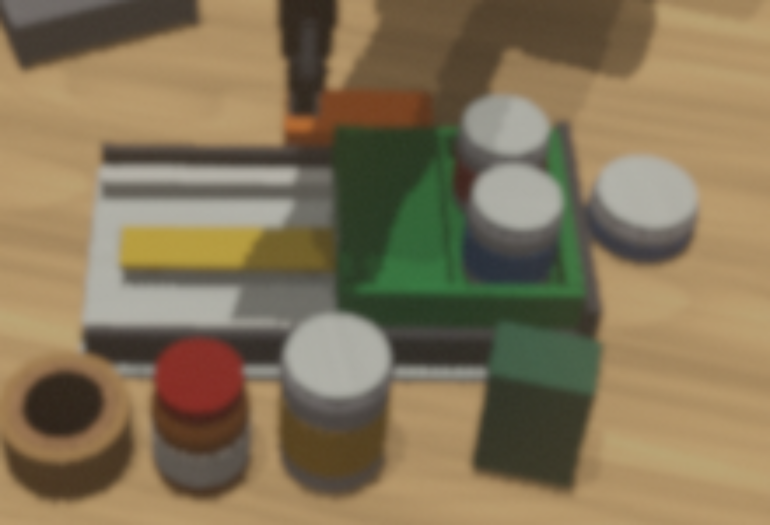

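View pics/side5.png

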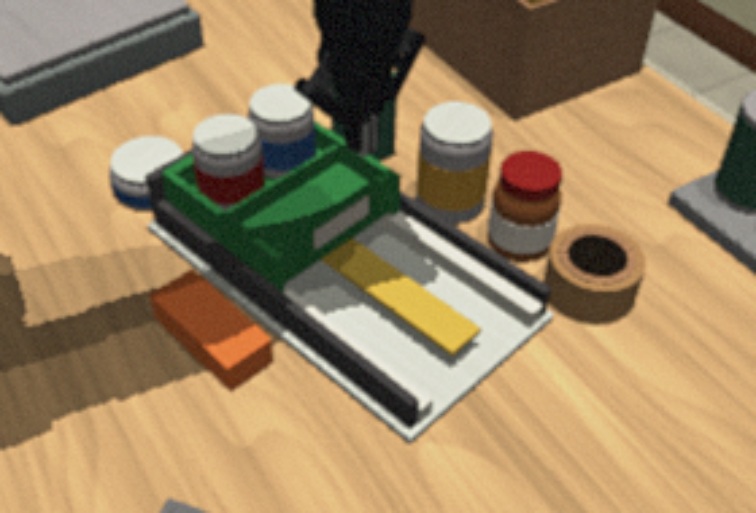

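The bar is fully up at 34 mm, the tray is home with its rear face at about lane x -4 mm, the tins are upright and the gripper is clear. I'll hand in.

```bash
python3 -c "
from workcell import order
print(order.hand_in())"
```

```text
the job is handed in; nothing more can be done
None
```

The tray is home against the end stop with the bar sprung up behind its front wall, and I handed the job in at about 8 s of the 38 s allowed. No verdict came back.

I shut the fingers and pressed the yellow bar 12 mm down, about 30 mm behind the tray. Keeping it down, I pushed the tray along the lane until it met the end stop, where the wrist force peaked at 34 N. I then backed the fingers about 9 mm off the wall and lifted clear.

**Last checks before handing in:**
- **Bar:** the yellow top reads 34 to 34.6 mm above the table in all three cameras, so it is fully up.
- **Tray:** its rear face is at lane x of about -4 mm. The cameras read between -1 and -6 mm; the nominal home position is -5 mm.
- **Tins and bystanders:** both tins stand upright, and by eye nothing around the lane has moved. I did not measure the bystanders' positions.
- **Robot:** the gripper is clear and the wrist force is back to about 0.

**What did not agree:** the arm sat about 2.5 mm above its commanded height, which I corrected from the measured position. The finger also travelled about 40 mm after first showing contact, less than the 49 mm I had planned for. The tray was probably already moving by that first contact reading.

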